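Close and lock the fuse cover of the lamp ballast

TASK

The lamp ballast on the kitchen table has been left with its fuse cover standing open. Swing the cover fully shut, then push its sprung wing stud in and turn it clockwise about a quarter turn until it catches, so that it stays in and holds the cover down when you let go. Feel for the slot and the end of the push rather than forcing it (the receptacle bends if you lean on it hard), and leave the things standing around the ballast where they are.

Things in the scene. Friction and masses are not known exactly. Their poses are not given: they have to be found in the camera images.
- ballast: Lamp ballast: grey steel case fixed on the table, 200 x 300 x 110 mm (its x, y, z); origin at the centre of its underside. Its +y half has a flat louvred top with a low strap handle (23 mm high, at y = +125 mm). The -y half holds the fuse bay (mouth 110 x 125 mm) that the cover closes. The stud's receptacle, a slotted steel cup, stands in the bay at x = 0, y = -95 mm.
- hinge (a point): Middle of the cover's hinge line, which runs along ballast x at y = +15 mm, z = 110 mm; axes as the ballast's. The hinge is stiff (0.3 N m of friction): the cover stays at any angle; 3 to 5 N at its free edge swings it.
- cover (a joint): Angle of the cover (rad): 0 = shut, flat on the case; grows as it opens, to 1.62; starts at 1.05 to 1.5. Aluminium sheet 130 mm along the hinge x 140 mm, 3 mm thick, 0.3 kg with its stud. Shut, it reaches from the hinge to ballast y = -125 mm, top face at z = 113 mm. To shut it, push on the outer face (the one with the wing stud, turned to ballast +y while open), beside the stud.
- cover_edge (a point): Middle of the cover's free edge, on its outer face (the top face when shut). Frame of the cover: x along the hinge, -y from the hinge to the free edge, z out of the outer face.
- stud_press (a joint): How far the stud is pushed in (m): 0 = out on its spring. Spring: 3 N plus 0.5 N per mm (more if pushed fast). With the pin across the slot it stops at 1 to 6 mm; in the slot, at a solid stop at 11 to 16 mm, and must be within 0.7 mm of that to turn freely (from 2 mm short the cam draws it in). Locked and let go, it sits 3 mm back from that stop, at 8 to 13 mm; not locked, it springs out to 0. Where in these ranges differs from unit to unit: feel it.
- stud_turn (a joint): Angle of stud and wing (rad), clockwise from above positive; at 0 wing and pin lie along ballast x. Starts at -0.3 to +0.3. The receptacle's slot lies somewhere from -0.45 to +0.45 (as it was screwed in); the pin enters within about 0.05 of it. From the slot it turns clockwise only, over a cam; past 1.25 rad from the slot it is in the catch (1.5 is mid-catch), solid stop at 1.8. Turns lightly (below 0.1 N m).
- wing (a point): Centre of the stud's wing: plain steel bar 34 mm long (point x), 8 mm thick (point y), 20 mm high (point z, the stud's axis, out of the cover), on a round skirt 32 mm across, 5 mm thick. The point is 10 mm above the skirt, 10 mm below the bar's top. Cover shut and stud out: point 145.5 mm above the table. Fingertips may grip the bar and rest on the skirt to push.
- stud_base (a point): Point on the cover's outer face on the stud's axis, 110 mm from the hinge, midway along it; frame of the cover. With the stud out, the skirt's underside is 17.5 mm above this face, and it comes nearer as the stud goes in.
- stud: Lower end of the same stud, below the cover: shaft with a cross pin, 4 mm thick and 28 mm long, parallel to the wing. Origin at the middle of the pin, 40.5 mm below point wing along the axis. Pressing or wedging it in the receptacle with more than 35 N bends the receptacle.
- tape_roll: Roll of cloth tape standing flat on the table, 104 mm diameter, 48 mm high; bystander. Origin at the centre of its underside.
- spice_jar: Spice jar, 44 mm diameter, 85 mm high; bystander. Origin at the centre of its underside.
- mug: White mug, 80 mm diameter, 90 mm high; bystander. Origin at the centre of its underside.

How it is judged:
By the outcome, as a careful person would: the job done as asked, in the order asked, and still so for the second after the job is handed in, with the robot touching nothing.
It also fails if it takes over 72 s, if anything falls off the work surface, if the arm or the gripper's body presses on something with over 40 N, if the wrist force passes 120 N, or if a joint passes its speed limit or range.

ROBOT

A 6-joint arm with a two-finger parallel gripper is mounted at the origin on the work surface. World frame = base frame: x ahead of the robot, y to its left, z up, the work surface at z = 0. Lengths are in m, angles in rad, forces in N, time in s.
With the tool pointing down it reaches from about 0.25 to 0.725 m from the base axis. Payload 4 kg.
Tool frame: the origin (TCP) lies on the centre line of the jaws, within the pads' length; the fingertips stand ahead of it and the grasp point (between the pads) lies 11 mm behind it (bot.tip_extent is the z of the fingertips in the tool frame, in m); z points along the fingers, y is the direction in which the jaws open and shut (so a half turn about z gives the same grasp; the last joint's range is limited). The gripper opens to 85 mm and grips with 20 to 120 N. Pads are 22 mm wide; open, the fingers measure 114 mm over their backs; the gripper's body (76 mm by 85 mm) begins 54 mm behind the grasp point. The pads swing forward as they close: fully open they stand 13 mm farther back than shut.
Start: joints at [-1.138, 0.241, 0.005, 1.335, 0, 1.571], TCP at [0.21, -0.454, 0.239] pointing down, gripper open.
Joint ranges: [-2.72, 2.72], [-1.05, 1.87], [-1.09, 1.28], [-1.99, 2.15], [-1.42, 1.44], [-3.14, 3.14]. Speed limits (rad/s): [2.79, 2.79, 3.14, 3.14, 3.14, 3.14].

INTERFACE

Orientations are given as a unit quaternion [x, y, z, w].
In Python, from workcell import bot gives the robot as it stands.
- The arm moves only by the shell command python3 -m jog 'ROWS'. ROWS is JSON, a list that holds one entry, the list of rows, each a list of 7 numbers: the shift along the world's x, y, z in m, then the turn, a rotation vector about the world's x, y, z in degrees, then the closure in counts, from 0 (fully open) to 255 (shut). In form: [[[tx, ty, tz, ax, ay, az, fingers], ...]]. A call has 1 to 10 rows; each row is the pose to reach, as a shift and turn from the pose commanded when the call began; what a row does not reach only later rows make up. A row lasts 1/12 s, in which the tool goes at most 41.7 mm and 7.16 degrees, less where a joint would pass 70% of its speed; a pose out of reach is approached as far as the arm can. A call with a gripper value outside its range is refused whole. The fingers move at their own pace and stop on an object; the grip force is fixed at half the most. Time passes only in rows, so rows that repeat a pose let the fingers close. It gives the time, the measured TCP pose, the force and the opening at its end, in the units of the state.
- bot.get_obs(): the state, without advancing time (a new reading comes with each control period).
- bot.camera(name): name is "scene" or "top" or "wrist"; returns the picture (400x640x3 uint8, blue, green, red); there is no depth.
- bot.camera_model(name): a dict with "K" (3x3 intrinsics, pixels), "T" (4x4, takes a point from camera to world coordinates). Camera axes: x right, y down, z forward; pixel columns grow to the right and rows downward; lengths in m; the calibration is good to about 2 mm. A picture is of the moment at which its call begins: read the wrist's pose just before it. camera_model takes no time and is no camera call; for the wrist camera it gives the pose at the moment of the call.
- bot.job_done(): hands the job in, once; it reports no verdict.
The state is a dict: "clock": time; "joint_pos": joint angles; "joint_vel": joint speeds; "tau": joint torques, N m; "eef_pos": TCP position; "tool_rot": TCP orientation; "ft_force": force on the tool from outside, world axes, zero at the start; "ft_torque": the same for the moment, N m; "grip_width": finger opening in m.
Only numpy, scipy, OpenCV 4.12 (cv2) and the standard library are available. Lean on these libraries where they do the work, as an engineer would, in place of code of your own. Each camera call takes 0.05 s, during which the arm holds its last target. There are 200 camera calls.

## Working session

There is one attempt and no reset: what is moved stays moved. The work goes in short steps, Python scripts to look and compute and a shell command to move; the robot and the scene stay as the last step left them, time stands still between calls to the robot, and variables do not carry over. Pictures are saved under pics/ and viewed, about 8 in all and at most 12, crops included, and the job is handed in when it is done.

```bash
mkdir -p pics; cat > h.py <<'E'
import numpy as np, cv2
from workcell import bot
def snap(cam,name,crop=None,scale=1):
    m=bot.camera_model(cam); im=bot.camera(cam)
    cv2.imwrite('pics/raw_'+name+'.png',im)
    np.savez('pics/'+name+'.npz',K=np.array(m['K']),T=np.array(m['T']))
    if crop: im=im[crop[1]:crop[3],crop[0]:crop[2]]
    if scale!=1: im=cv2.resize(im,None,fx=scale,fy=scale,interpolation=cv2.INTER_CUBIC)
    return im
def M(name):
    d=np.load('pics/'+name+'.npz'); return d['K'],d['T']
def ray(name,uv):
    K,T=M(name); d=T[:3,:3]@np.linalg.inv(K)@np.array([uv[0],uv[1],1.]); return T[:3,3],d
def onz(name,uv,z):
    o,d=ray(name,uv); return o+d*(z-o[2])/d[2]
def proj(name,P):
    K,T=M(name); P=np.atleast_2d(P); c=(P-T[:3,3])@T[:3,:3]; q=c@K.T; return q[:,:2]/q[:,2:]
E
python3 - <<'E'
from h import *
cv2.imwrite('pics/a.png',snap('scene','scene0'));cv2.imwrite('pics/b.png',snap('top','top0'))
o=bot.get_obs();print(o['clock'],o['eef_pos'],o['tool_rot'],o['grip_width'],bot.tip_extent,o['ft_force'])
for n in('scene0','top0'):print(M(n))
E
```

```text
0.1 [ 0.20946518 -0.45340654  0.23850485] [ 9.76678707e-01  2.14704022e-01 -2.12839843e-04 -9.16554433e-04] 0.0857727950689457 0.008 [-0.49293745 -0.62515202 -0.10368818]
(array([[518.17243402,   0.        , 313.91065433],
       [  0.        , 518.17243402, 205.26759442],
       [  0.        ,   0.        ,   1.        ]]), array([[-0.25440449,  0.56874161, -0.7821837 ,  1.41714128],
       [ 0.96707391,  0.15530675, -0.20161316,  0.23816002],
       [ 0.00681261, -0.80772074, -0.5895259 ,  0.71819226],
       [ 0.        ,  0.        ,  0.        ,  1.        ]]))
(array([[503.41833091,   0.        , 314.0076485 ],
       [  0.        , 503.41833091, 194.91790447],
       [  0.        ,   0.        ,   1.        ]]), array([[ 0.01606106, -0.98683195,  0.16094953,  0.45831824],
       [-0.99982074, -0.01746492, -0.00731132,  0.04181761],
       [ 0.01002601, -0.16080325, -0.98693556,  1.0320591 ],
       [ 0.        ,  0.        ,  0.        ,  1.        ]]))
```

View pics/a.png

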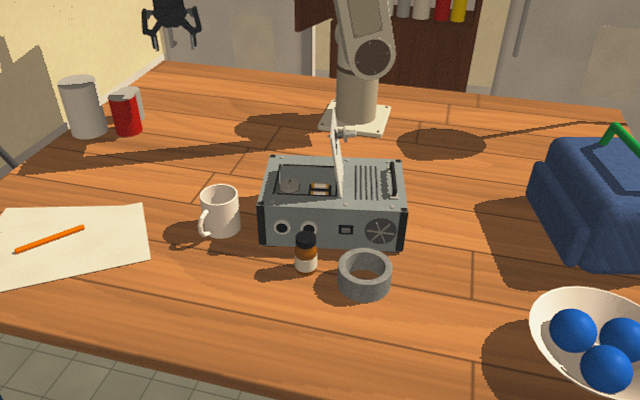

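View pics/b.png

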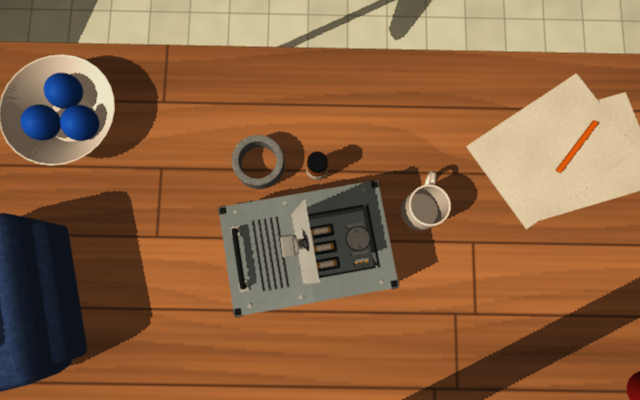

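The top view shows the case corners at about (222,211), (375,185), (395,284), (237,311), the receptacle at (358,238), and the stud at about (293,245). The mug stands at the -y end and the jar and tape on the +x side.

```bash
python3 - <<'E'
from h import *
from scipy.optimize import least_squares
uv=np.array([[222,211],[375,184],[396,285],[237,312]],float)
loc=np.array([[.1,.15,.11],[.1,-.15,.11],[-.1,-.15,.11],[-.1,.15,.11]])
def W(p,l):
    c,s=np.cos(p[2]),np.sin(p[2]); l=np.atleast_2d(l)
    return np.c_[p[0]+c*l[:,0]-s*l[:,1],p[1]+s*l[:,0]+c*l[:,1],l[:,2]]
r=least_squares(lambda p:(proj('top0',W(p,loc))-uv).ravel(),[.4,0,0.2]);print(r.x,np.rad2deg(r.x[2]),r.fun.round(1))
p=r.x
print('recept',proj('top0',W(p,[0,-.095,.09])),'wingshut',W(p,[0,-.095,.1455]))
for a in np.arange(1.0,1.55,.1):
    e=[0,.015-.14*np.cos(a),.11+.14*np.sin(a)]
    n=[0,np.sin(a),np.cos(a)]
    s=np.array([0,.015-.11*np.cos(a),.11+.11*np.sin(a)])+np.array(n)*(.0325)
    print(round(a,2),proj('top0',W(p,[e,s])).round(0).tolist(),proj('scene0',W(p,[e,s])).round(0).tolist())
im=cv2.imread('pics/raw_top0.png');im2=cv2.imread('pics/raw_scene0.png')
A=cv2.resize(im[170:320,215:405],None,fx=4,fy=4,interpolation=cv2.INTER_CUBIC)[:600]
cv2.imwrite('pics/c.png',A)
print('mug',onz('top0',(427,207),.09),'jar',onz('top0',(318,161),.085),'tape',onz('top0',(257,160),.048))
E
```

```text
[0.51261365 0.04466758 0.18952732] 10.859115561640895 [-3.5 -3.8  2.9 -4.   3.2  2.2 -2.5  4.8]
recept [[357.90672657 238.6441024 ]] wingshut [[ 0.53051115 -0.0486313   0.1455    ]]
1.0 [[345.0, 236.0], [318.0, 241.0]] [[304.0, 130.0], [325.0, 134.0]]
1.1 [[338.0, 237.0], [311.0, 242.0]] [[310.0, 127.0], [331.0, 133.0]]
1.2 [[330.0, 238.0], [304.0, 243.0]] [[316.0, 125.0], [336.0, 133.0]]
1.3 [[322.0, 239.0], [297.0, 244.0]] [[323.0, 123.0], [342.0, 133.0]]
1.4 [[313.0, 241.0], [290.0, 246.0]] [[330.0, 122.0], [348.0, 133.0]]
1.5 [[304.0, 242.0], [283.0, 247.0]] [[337.0, 121.0], [353.0, 134.0]]
mug [ 0.59256431 -0.17940665  0.09      ] jar [0.6791303  0.02817126 0.085     ] tape [0.68756097 0.1497216  0.048     ]
```

View pics/c.png

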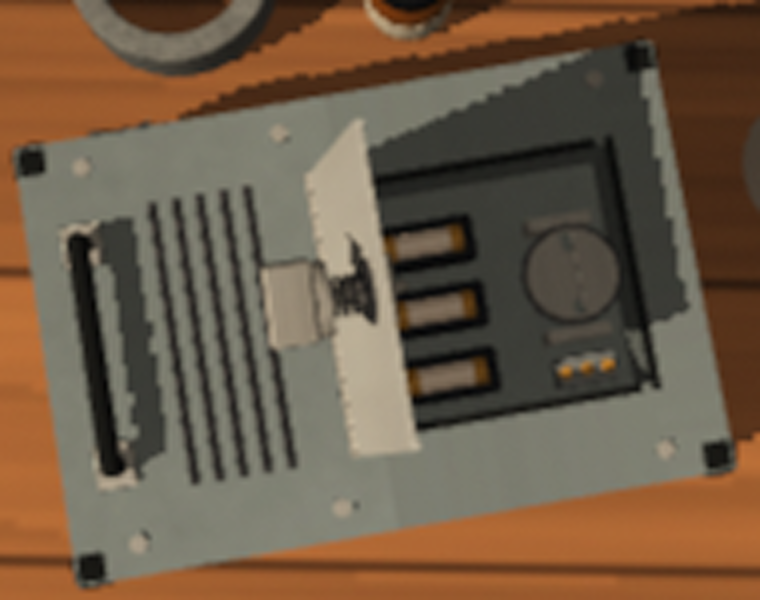

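The cover stands at about 1.4 rad; the slot looks faintly visible, near ballast x. I'll refit with better corners and move above the bay for a wrist view.

```bash
cat >> h.py <<'E'
def W(p,l):
    c,s=np.cos(p[2]),np.sin(p[2]); l=np.atleast_2d(np.array(l,float))
    return np.c_[p[0]+c*l[:,0]-s*l[:,1],p[1]+s*l[:,0]+c*l[:,1],l[:,2]]
E
python3 - <<'E'
from h import *
from scipy.optimize import least_squares
uv=np.array([[218.5,207.5],[379,180],[399,287],[235,316.5]])
loc=np.array([[.1,.15,.11],[.1,-.15,.11],[-.1,-.15,.11],[-.1,.15,.11]])
r=least_squares(lambda p:(proj('top0',W(p,loc))-uv).ravel(),[.4,0,0.2]);print(r.x,np.rad2deg(r.x[2]),r.fun.round(1))
np.save('p.npy',r.x)
E
python3 -m jog '[[[0.03,0.03,0.05,0,0,-5,255],[0.06,0.06,0.09,0,0,-10,255],[0.09,0.09,0.09,0,0,-14,255],[0.12,0.12,0.09,0,0,-14,255],[0.15,0.15,0.09,0,0,-14,255],[0.18,0.18,0.09,0,0,-14,255],[0.2,0.2,0.09,0,0,-14,255],[0.22,0.22,0.09,0,0,-14,255],[0.24,0.24,0.09,0,0,-14,255],[0.24,0.24,0.09,0,0,-14,255]]]'
python3 -c "
from h import *
o=bot.get_obs();print(o['joint_pos'],o['eef_pos'],o['ft_force'])"
```

```text
[0.51269789 0.04403249 0.18875915] 10.815102408937372 [ 0.4 -0.4 -0.7 -0.   0.5  0.2 -0.2  0.2]
clock: 0.93
eef_pos: [0.4534, -0.2092, 0.3283]
tool_rot: [0.995, 0.098, 0.0, -0.001]
ft_force: [-1.1, 0.4, -0.6]
grip_width: -0.0002
[-0.43390679  0.22087143  0.20862053  1.55906398  0.00262758  2.51119515] [ 0.45338808 -0.20922526  0.32832181] [-1.05971366  0.38342429 -0.62895784]
```

```bash
python3 -m jog '[[[0.01,0.03,0,0,0,7,255],[0.02,0.06,0,0,0,14,255],[0.04,0.09,0,0,0,21,255],[0.06,0.11,0,0,0,28,255],[0.08,0.13,0,0,0,35,255],[0.08,0.145,0,0,0,42,255],[0.08,0.145,0,0,0,49,255],[0.08,0.145,0,0,0,56,255],[0.08,0.145,0,0,0,63,255],[0.08,0.145,0,0,0,70,255]]]'
python3 -m jog '[[[0,0,0,0,0,7,255],[0,0,0,0,0,14,255],[0,0,0,0,0,21,255],[0,0,0,0,0,28,255],[0,0,0,0,0,35,255],[0,0,0,0,0,42,255],[0,0,0,0,0,49,255],[0,0,0,0,0,56,255],[0,0,0,0,0,63,255],[0,0,0,0,0,70,255]]]'
python3 -m jog '[[[0,0,0,0,0,7,255],[0,0,0,0,0,14,255],[0,0,0,0,0,21,255],[0,0,0,0,0,28,255],[0,0,0,0,0,35,255],[0,0,0,0,0,40,255],[0,0,0,0,0,40,255]]]'
python3 -c "
from h import *
o=bot.get_obs();print(o['joint_pos'],o['eef_pos'],o['ft_force'])
cv2.imwrite('pics/d.png',snap('wrist','w1'));print(M('w1'))
p=np.load('p.npy');print(proj('w1',W(p,[[0,-.095,.09],[0,-.095,.1455],[.1,-.15,.11],[-.1,-.15,.11]])))
o=bot.get_obs();print(W(p,[0,-.095,0])-o['eef_pos'])"
```

```text
clock: 1.77
eef_pos: [0.5294, -0.0691, 0.3287]
tool_rot: [0.76, 0.65, -0.001, -0.0]
ft_force: [-0.7, 0.3, -0.2]
grip_width: -0.0003
clock: 2.6
eef_pos: [0.5293, -0.0694, 0.3287]
tool_rot: [0.249, 0.968, -0.0, -0.001]
ft_force: [-0.5, -0.0, -0.2]
grip_width: -0.0
clock: 3.18
eef_pos: [0.5293, -0.0693, 0.3288]
tool_rot: [-0.095, 0.996, 0.0, -0.001]
ft_force: [-0.5, -0.4, -0.1]
grip_width: 0.0
[-1.30144689e-01  2.94236622e-01  3.06709985e-01  1.58455394e+00
 -1.38832197e-04 -3.19595318e-01] [ 0.52930175 -0.06931876  0.3287815 ] [-0.54974243 -0.37954479 -0.05499805]
(array([[319.26097012,   0.        , 315.89013257],
       [  0.        , 319.26097012, 199.05206102],
       [  0.        ,   0.        ,   1.        ]]), array([[-1.88824935e-01,  9.31017389e-01,  3.12332779e-01,
         4.48971797e-01],
       [ 9.82010719e-01,  1.78921826e-01,  6.03483835e-02,
        -8.50927792e-02],
       [ 3.02243120e-04,  3.18109417e-01, -9.48053958e-01,
         4.62681182e-01],
       [ 0.00000000e+00,  0.00000000e+00,  0.00000000e+00,
         1.00000000e+00]]))
[[332.36358371 168.69813341]
 [335.01981112 181.00085178]
 [287.14146593 251.66430966]
 [281.8346638   78.44375333]]
[[ 0.00115549  0.01999486 -0.32885742]]
```

View pics/d.png

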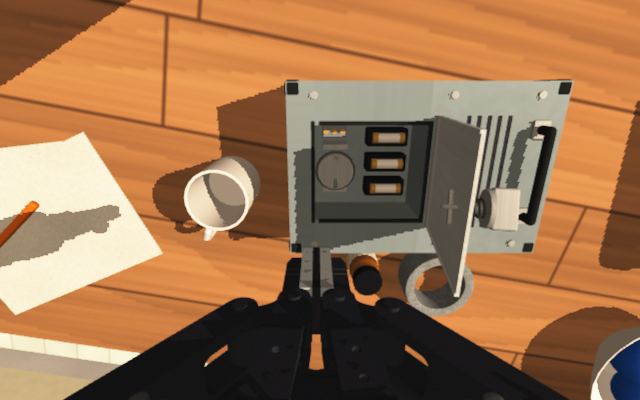

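The slot shows as a thin line through the cup at about (335,170); I'll zoom the cup and stud side by side.

```bash
python3 -c "
from h import *
im=cv2.imread('pics/raw_w1.png')
f=lambda c,s:cv2.resize(c,None,fx=s,fy=s,interpolation=cv2.INTER_CUBIC)
cv2.imwrite('pics/e.png',np.hstack([f(im[146:196,310:360],8),f(im[170:220,430:480],8)]) if 0 else np.hstack([f(im[146:196,310:360],8),f(im[180:230,470:520],8)]))
p=np.load('p.npy')
for t in (-.2,-.1,0,.1,.2): print(t,(proj('w1',W(p,[[.014*np.cos(t),-.095-.014*np.sin(t),.095],[-.014*np.cos(t),-.095+.014*np.sin(t),.095]]))).round(1).tolist())
"
```

```text
-0.2 [[334.7, 180.9], [330.4, 158.1]]
-0.1 [[333.5, 181.1], [331.6, 158.0]]
0 [[332.4, 181.1], [332.8, 157.9]]
0.1 [[331.2, 181.1], [334.0, 158.0]]
0.2 [[330.0, 180.9], [335.2, 158.2]]
```

View pics/e.png

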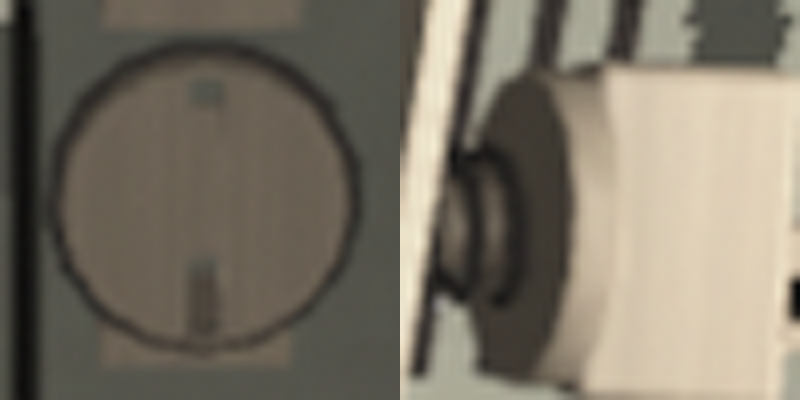

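Slot is at about 0 rad (±0.05). Moving beside the stud on the robot side, behind the cover.

```bash
python3 -m jog '[[[-0.018,0.036,0,0,0,0,255],[-0.034,0.072,0,0,0,0,255],[-0.052,0.108,0,0,0,0,255],[-0.068,0.144,0,0,0,0,255],[-0.068,0.144,-0.03,0,0,0,255],[-0.068,0.144,-0.06,0,0,0,255],[-0.068,0.144,-0.088,0,0,0,255],[-0.068,0.144,-0.088,0,0,0,255],[-0.068,0.144,-0.088,0,0,0,255]]]'
python3 -c "
from h import *
o=bot.get_obs();p=np.load('p.npy');e=o['eef_pos']
for d in (.014,):
  for a in np.arange(1.45,-.01,-.1):
    r=.125
    print(round(a,2),(W(p,[-.045,.015-r*np.cos(a)+d,.11+r*np.sin(a)+.003*np.cos(a)+.008])-e).round(3))
"
```

```text
clock: 3.98
eef_pos: [0.4604, 0.0748, 0.2404]
tool_rot: [-0.093, 0.996, -0.0, -0.002]
ft_force: [0.2, -0.2, -0.1]
grip_width: 0.0001
1.45 [[ 0.005 -0.026  0.002]]
1.35 [[ 0.008 -0.038  0.   ]]
1.25 [[ 0.01  -0.049 -0.003]]
1.15 [[ 0.012 -0.061 -0.007]]
1.05 [[ 0.014 -0.072 -0.012]]
0.95 [[ 0.016 -0.082 -0.019]]
0.85 [[ 0.018 -0.092 -0.026]]
0.75 [[ 0.02  -0.101 -0.035]]
0.65 [[ 0.021 -0.108 -0.044]]
0.55 [[ 0.023 -0.115 -0.054]]
0.45 [[ 0.024 -0.121 -0.065]]
0.35 [[ 0.025 -0.126 -0.077]]
0.25 [[ 0.025 -0.13  -0.089]]
0.15 [[ 0.026 -0.132 -0.101]]
0.05 [[ 0.026 -0.133 -0.113]]
```

```bash
python3 -m jog '[[[0.003,-0.013,0,0,0,0,255],[0.005,-0.026,0.002,0,0,0,255],[0.007,-0.034,0,0,0,0,255],[0.008,-0.042,-0.001,0,0,0,255],[0.010,-0.049,-0.003,0,0,0,255],[0.011,-0.055,-0.005,0,0,0,255],[0.012,-0.061,-0.007,0,0,0,255],[0.013,-0.066,-0.010,0,0,0,255],[0.014,-0.072,-0.012,0,0,0,255],[0.014,-0.072,-0.012,0,0,0,255]]]'
```

```text
clock: 4.82
eef_pos: [0.4753, 0.0021, 0.2284]
tool_rot: [-0.094, 0.996, -0.0, -0.001]
ft_force: [0.8, 0.0, -0.5]
grip_width: 0.0
```

```bash
python3 -m jog '[[[0.001,-0.005,-0.003,0,0,0,255],[0.002,-0.010,-0.007,0,0,0,255],[0.003,-0.015,-0.010,0,0,0,255],[0.004,-0.020,-0.014,0,0,0,255],[0.005,-0.025,-0.018,0,0,0,255]]]'
python3 -m jog '[[[0.001,-0.004,-0.005,0,0,0,255],[0.002,-0.008,-0.010,0,0,0,255],[0.002,-0.011,-0.014,0,0,0,255],[0.003,-0.015,-0.019,0,0,0,255],[0.004,-0.018,-0.024,0,0,0,255]]]'
python3 -c "
from h import *
cv2.imwrite('pics/f.png',snap('scene','s2',(220,100,440,270),3))"
```

```text
clock: 5.23
eef_pos: [0.4804, -0.0222, 0.2106]
tool_rot: [-0.094, 0.996, 0.0, -0.0]
ft_force: [-0.5, 2.1, -0.3]
grip_width: -0.0003
clock: 5.65
eef_pos: [0.4848, -0.0405, 0.1869]
tool_rot: [-0.094, 0.996, -0.0, 0.0]
ft_force: [-0.9, -0.5, 1.3]
grip_width: -0.0002
```

View pics/f.png

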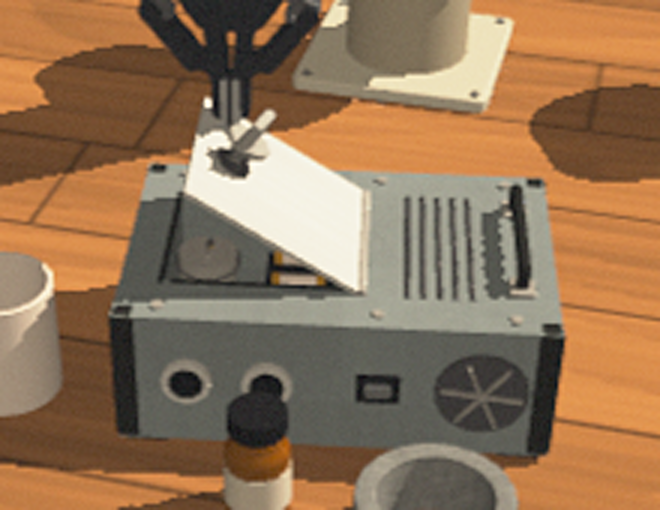

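The cover is following the finger, now about 0.6 rad open. Continuing down to shut.

```bash
python3 -m jog '[[[0.001,-0.005,-0.008,0,0,0,255],[0.001,-0.008,-0.015,0,0,0,255],[0.002,-0.011,-0.022,0,0,0,255],[0.002,-0.013,-0.029,0,0,0,255],[0.002,-0.015,-0.035,0,0,0,255],[0.003,-0.016,-0.041,0,0,0,255],[0.003,-0.017,-0.047,0,0,0,255],[0.003,-0.018,-0.053,0,0,0,255],[0.003,-0.018,-0.058,0,0,0,255],[0.003,-0.018,-0.061,0,0,0,255]]]'
python3 -m jog '[[[0,0,-0.001,0,0,0,255],[0,0,-0.002,0,0,0,255],[0,0,-0.003,0,0,0,255],[0,0,-0.004,0,0,0,255],[0,0,-0.004,0,0,0,255]]]'
```

```text
clock: 6.53
eef_pos: [0.4874, -0.0579, 0.1255]
tool_rot: [-0.094, 0.996, 0.0, -0.0]
ft_force: [0.6, -0.4, 0.9]
grip_width: -0.0002
clock: 6.95
eef_pos: [0.4877, -0.0578, 0.1223]
tool_rot: [-0.094, 0.996, 0.0, 0.0]
ft_force: [0.5, -0.5, 0.2]
grip_width: 0.0003
```

```bash
python3 -m jog '[[[0,0,-0.001,0,0,0,255],[0,0,-0.002,0,0,0,255],[0,0,-0.003,0,0,0,255],[0,0,-0.003,0,0,0,255]]]'
```

```text
clock: 7.28
eef_pos: [0.4879, -0.0578, 0.1209]
tool_rot: [-0.094, 0.996, -0.0, 0.001]
ft_force: [-3.9, 0.8, 11.0]
grip_width: 0.0001
```

Shut: 11 N with the fingertip at 112.9 mm (top face should be 113). Lifting and looking at the wing.

```bash
python3 -m jog '[[[0,0,0.03,0,0,0,255],[0,0,0.06,0,0,0,255],[0,0,0.095,0,0,0,100],[0.02,0.004,0.095,0,0,0,0],[0.043,0.008,0.095,0,0,0,0],[0.043,0.008,0.095,0,0,0,0],[0.043,0.008,0.095,0,0,0,0],[0.043,0.008,0.095,0,0,0,0]]]'
python3 -c "
from h import *
o=bot.get_obs();print(o['eef_pos'])
cv2.imwrite('pics/g.png',snap('wrist','w2',(190,100,450,290),3))
p=np.load('p.npy');a=(0,-.125,.113)
for t in (-.3,0,.3): print(t,proj('w2',W(p,[[.017*np.cos(t),-.095-.017*np.sin(t),.1555],[-.017*np.cos(t),-.095+.017*np.sin(t),.1555]])).round(1).tolist())
print(proj('w2',W(p,[[.065,-.125,.113],[-.065,-.125,.113]])).round(1).tolist())
"
```

```text
clock: 7.95
eef_pos: [0.5299, -0.0498, 0.2136]
tool_rot: [-0.094, 0.996, 0.0, -0.001]
ft_force: [-1.7, 0.0, -0.0]
grip_width: 0.0721
[ 0.52989472 -0.04984188  0.21361735]
-0.3 [[324.4, 247.9], [309.0, 202.0]]
0 [[316.9, 248.9], [316.9, 200.8]]
0.3 [[309.4, 247.9], [324.8, 202.0]]
[[281.0, 276.6], [274.8, 118.0]]
```

View pics/g.png

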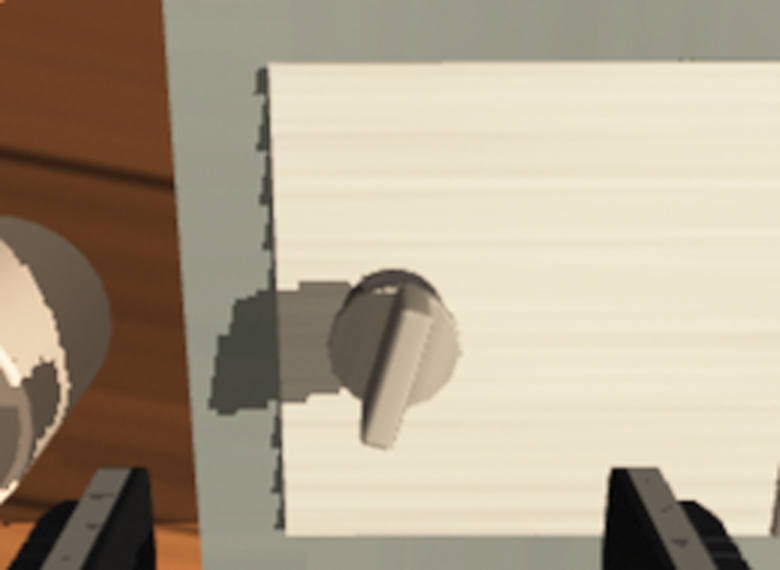

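The wing is near full-frame (322,223), turned about +0.22 rad (clockwise), roughly 3 mm to +y of the top-camera estimate; I take about half of that. Align, lower and grip.

```bash
python3 -m jog '[[[0,0.002,-0.02,0,0,-6.5,0],[0,0.002,-0.04,0,0,-13,0],[0,0.002,-0.06,0,0,-13,0],[0,0.002,-0.068,0,0,-13,0],[0,0.002,-0.068,0,0,-13,80],[0,0.002,-0.068,0,0,-13,120],[0,0.002,-0.068,0,0,-13,150],[0,0.002,-0.068,0,0,-13,170],[0,0.002,-0.068,0,0,-13,180]]]'
python3 -c "
from h import *
cv2.imwrite('pics/h.png',snap('wrist','w3',(190,130,450,320),3))"
```

```text
clock: 8.75
eef_pos: [0.5315, -0.048, 0.1476]
tool_rot: [0.019, 1.0, -0.0, 0.001]
ft_force: [-0.8, 0.3, 0.4]
grip_width: 0.0261
```

View pics/h.png

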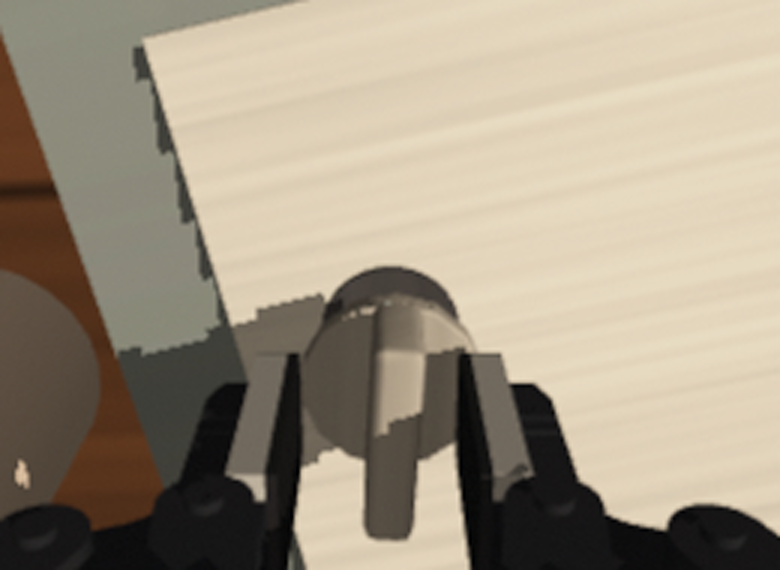

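The bar sits about 2.5 mm right (+y) of the jaw centre and about 3° further clockwise; correct and grip.

```bash
python3 -m jog '[[[-0.0005,0.0025,-0.001,0,0,-2.5,180],[-0.0005,0.0025,-0.001,0,0,-2.5,190],[-0.0005,0.0025,-0.001,0,0,-2.5,200],[-0.0005,0.0025,-0.001,0,0,-2.5,215],[-0.0005,0.0025,-0.001,0,0,-2.5,255],[-0.0005,0.0025,-0.001,0,0,-2.5,255],[-0.0005,0.0025,-0.001,0,0,-2.5,255],[-0.0005,0.0025,-0.001,0,0,-2.5,255]]]'
python3 -c "
from h import *
o=bot.get_obs();print(o['eef_pos'],o['ft_force'],o['ft_torque'],o['grip_width'])"
```

```text
clock: 9.47
eef_pos: [0.5303, -0.0456, 0.1456]
tool_rot: [0.041, 0.999, -0.0, 0.0]
ft_force: [-0.4, -0.5, 2.5]
grip_width: 0.0066
[ 0.53033876 -0.04557672  0.14560003] [-0.35950934 -0.48863543  2.49329692] [-0.13418678  0.11463433 -0.03206939] 0.006583606186624077
```

Gripped, near-zero side load; wing at +15.5°. Turn to the slot (≈0) and press gently.

```bash
python3 -m jog '[[[0,0,0,0,0,5,255],[0,0,0,0,0,10,255],[0,0,0,0,0,15.5,255],[0,0,-0.001,0,0,15.5,255],[0,0,-0.002,0,0,15.5,255],[0,0,-0.003,0,0,15.5,255],[0,0,-0.003,0,0,15.5,255]]]'
python3 -m jog '[[[0,0,-0.0005,0,0,0,255],[0,0,-0.001,0,0,0,255],[0,0,-0.0015,0,0,0,255],[0,0,-0.0015,0,0,0,255]]]'
python3 -m jog '[[[0,0,-0.0005,0,0,0,255],[0,0,-0.001,0,0,0,255],[0,0,-0.0015,0,0,0,255],[0,0,-0.0015,0,0,0,255]]]'
```

```text
clock: 10.05
eef_pos: [0.5304, -0.0458, 0.1424]
tool_rot: [-0.093, 0.996, -0.0, 0.0]
ft_force: [-0.1, -1.8, 4.4]
grip_width: 0.0065
clock: 10.38
eef_pos: [0.5304, -0.0458, 0.1409]
tool_rot: [-0.094, 0.996, -0.0, 0.0]
ft_force: [-0.8, -4.8, 3.5]
grip_width: 0.0064
clock: 10.72
eef_pos: [0.5304, -0.0458, 0.1395]
tool_rot: [-0.094, 0.996, -0.0, 0.0]
ft_force: [-1.0, -4.5, 5.9]
grip_width: 0.0065
```

```bash
python3 -m jog '[[[0,0,-0.0005,0,0,0,255],[0,0,-0.001,0,0,0,255],[0,0,-0.0015,0,0,0,255],[0,0,-0.0015,0,0,0,255]]]'
python3 -m jog '[[[0,0,-0.0005,0,0,0,255],[0,0,-0.001,0,0,0,255],[0,0,-0.0015,0,0,0,255],[0,0,-0.0015,0,0,0,255]]]'
```

```text
clock: 11.05
eef_pos: [0.5304, -0.0458, 0.1381]
tool_rot: [-0.094, 0.996, -0.0, 0.0]
ft_force: [-1.0, -3.0, 5.1]
grip_width: 0.0063
clock: 11.38
eef_pos: [0.5304, -0.0458, 0.1367]
tool_rot: [-0.094, 0.996, -0.0, 0.0]
ft_force: [-2.2, -5.1, 6.4]
grip_width: 0.0061
```

In the slot (9 mm deep, spring force only). Feeling on for the solid stop.

```bash
python3 -m jog '[[[0,0,-0.0005,0,0,0,255],[0,0,-0.001,0,0,0,255],[0,0,-0.0015,0,0,0,255],[0,0,-0.0015,0,0,0,255]]]'
python3 -m jog '[[[0,0,-0.0005,0,0,0,255],[0,0,-0.001,0,0,0,255],[0,0,-0.001,0,0,0,255]]]'
python3 -m jog '[[[0,0,-0.0005,0,0,0,255],[0,0,-0.001,0,0,0,255],[0,0,-0.001,0,0,0,255]]]'
```

```text
clock: 11.72
eef_pos: [0.5304, -0.0458, 0.1354]
tool_rot: [-0.094, 0.996, -0.0, 0.0]
ft_force: [-1.9, -3.8, 7.7]
grip_width: 0.0063
clock: 11.97
eef_pos: [0.5304, -0.0458, 0.1344]
tool_rot: [-0.094, 0.996, -0.0, 0.0]
ft_force: [-1.4, -3.4, 7.3]
grip_width: 0.0061
clock: 12.22
eef_pos: [0.5304, -0.0458, 0.1335]
tool_rot: [-0.094, 0.996, -0.0, 0.0]
ft_force: [-2.0, -3.3, 8.8]
grip_width: 0.0064
```

```bash
python3 -m jog '[[[0,0,-0.0005,0,0,0,255],[0,0,-0.001,0,0,0,255],[0,0,-0.001,0,0,0,255]]]'
python3 -m jog '[[[0,0,-0.0005,0,0,0,255],[0,0,-0.001,0,0,0,255],[0,0,-0.001,0,0,0,255]]]'
```

```text
clock: 12.47
eef_pos: [0.5304, -0.0458, 0.1326]
tool_rot: [-0.094, 0.996, -0.0, 0.0]
ft_force: [-1.5, -3.6, 8.6]
grip_width: 0.006
clock: 12.72
eef_pos: [0.5304, -0.0458, 0.1317]
tool_rot: [-0.094, 0.996, -0.0, 0.0]
ft_force: [-2.0, -2.7, 9.2]
grip_width: 0.0061
```

```bash
python3 -m jog '[[[0,0,-0.0005,0,0,0,255],[0,0,-0.001,0,0,0,255],[0,0,-0.001,0,0,0,255]]]'
```

```text
clock: 12.97
eef_pos: [0.5304, -0.0458, 0.1308]
tool_rot: [-0.094, 0.996, -0.0, 0.001]
ft_force: [-2.6, -4.4, 9.5]
grip_width: 0.006
```

```bash
python3 -m jog '[[[0,0,-0.0005,0,0,0,255],[0,0,-0.001,0,0,0,255],[0,0,-0.001,0,0,0,255]]]'
```

```text
clock: 13.22
eef_pos: [0.5305, -0.0458, 0.1299]
tool_rot: [-0.094, 0.996, -0.0, 0.001]
ft_force: [-3.1, -4.0, 9.9]
grip_width: 0.0064
```

```bash
python3 -m jog '[[[0,0,-0.0005,0,0,0,255],[0,0,-0.0005,0,0,0,255]]]'
python3 -m jog '[[[0,0,-0.0005,0,0,0,255],[0,0,-0.0005,0,0,0,255]]]'
```

```text
clock: 13.38
eef_pos: [0.5304, -0.0458, 0.1295]
tool_rot: [-0.094, 0.996, -0.0, 0.001]
ft_force: [-3.7, -3.5, 10.1]
grip_width: 0.0061
clock: 13.55
eef_pos: [0.5305, -0.0458, 0.1292]
tool_rot: [-0.094, 0.996, -0.0, 0.001]
ft_force: [-2.1, -3.4, 12.4]
grip_width: 0.0066
```

Force begins to rise past the spring at ~16.4 mm: nearly at the stop. One more millimetre of command.

```bash
python3 -m jog '[[[0,0,-0.0005,0,0,0,255],[0,0,-0.001,0,0,0,255],[0,0,-0.001,0,0,0,255]]]'
```

```text
clock: 13.8
eef_pos: [0.5305, -0.0458, 0.1289]
tool_rot: [-0.094, 0.996, -0.001, 0.001]
ft_force: [-5.2, -3.5, 17.0]
grip_width: 0.0063
```

At the stop: 17 N (spring ~11 N + 6 N). Turn clockwise, checking as I go.

```bash
python3 -m jog '[[[0,0,0,0,0,-4,255],[0,0,0,0,0,-8,255],[0,0,0,0,0,-12,255],[0,0,0,0,0,-16,255],[0,0,0,0,0,-20,255],[0,0,0,0,0,-20,255]]]'; python3 -c "
from h import *
o=bot.get_obs();print(o['ft_torque'],o['joint_pos'])"
```

```text
clock: 14.3
eef_pos: [0.5305, -0.0454, 0.1289]
tool_rot: [0.081, 0.997, 0.0, 0.001]
ft_force: [-5.3, -3.0, 16.0]
grip_width: 0.0065
[-0.52619617  1.0911013  -0.02551295] [-8.54029728e-02  3.75387090e-01 -1.05079250e-01  1.08833835e+00
  2.75401504e-05  7.77771559e-02]
```

```bash
python3 -m jog '[[[0,0,0,0,0,-5,255],[0,0,0,0,0,-10,255],[0,0,0,0,0,-15,255],[0,0,0,0,0,-20,255],[0,0,0,0,0,-25,255],[0,0,0,0,0,-30,255],[0,0,0,0,0,-35,255],[0,0,0,0,0,-35,255]]]'
python3 -m jog '[[[0,0,0,0,0,-5,255],[0,0,0,0,0,-10,255],[0,0,0,0,0,-15,255],[0,0,0,0,0,-20,255],[0,0,0,0,0,-25,255],[0,0,0,0,0,-31,255],[0,0,0,0,0,-31,255],[0,0,0,0,0,-31,255]]]'; python3 -c "
from h import *
o=bot.get_obs();print(o['ft_torque'],o['joint_pos'])"
```

```text
clock: 14.97
eef_pos: [0.5308, -0.0449, 0.129]
tool_rot: [0.378, 0.926, 0.001, 0.001]
ft_force: [-4.3, -0.8, 15.7]
grip_width: 0.0063
clock: 15.63
eef_pos: [0.5313, -0.0446, 0.129]
tool_rot: [0.61, 0.792, 0.002, 0.001]
ft_force: [-2.5, 0.5, 15.3]
grip_width: 0.0064
[-0.10004302  0.73662077  0.02654632] [-0.08476928  0.37561914 -0.10449181  1.08723971  0.00189493  1.2275945 ]
```

Turned 86°. Ease up while still gripping to feel whether it is held.

```bash
python3 -m jog '[[[0,0,0.001,0,0,0,255],[0,0,0.002,0,0,0,255],[0,0,0.003,0,0,0,255],[0,0,0.004,0,0,0,255],[0,0,0.004,0,0,0,255]]]'
```

```text
clock: 16.05
eef_pos: [0.5313, -0.0446, 0.1321]
tool_rot: [0.61, 0.792, 0.002, 0.001]
ft_force: [-1.1, 0.7, 9.6]
grip_width: 0.0064
```

```bash
python3 -m jog '[[[0,0,0.0005,0,0,0,255],[0,0,0.001,0,0,0,255],[0,0,0.001,0,0,0,255]]]'
```

```text
clock: 16.3
eef_pos: [0.5312, -0.0446, 0.1329]
tool_rot: [0.61, 0.792, 0.001, 0.001]
ft_force: [-1.5, -0.4, 8.5]
grip_width: 0.0065
```

Still spring force after 4 mm, so it may not be caught; look before going further.

```bash
python3 -c "
from h import *
a=snap('wrist','w4',(230,150,410,350),3);b=snap('scene','s4',(235,90,375,240),4)
cv2.imwrite('pics/i.png',np.hstack([cv2.resize(a,(400,444)),cv2.resize(b,(400,444))]))
o=bot.get_obs();print(o['eef_pos'],o['ft_force'])"
```

```text
[ 0.53125595 -0.04455125  0.13292605] [-0.5696606  -0.13576158  8.80891294]
```

View pics/i.png

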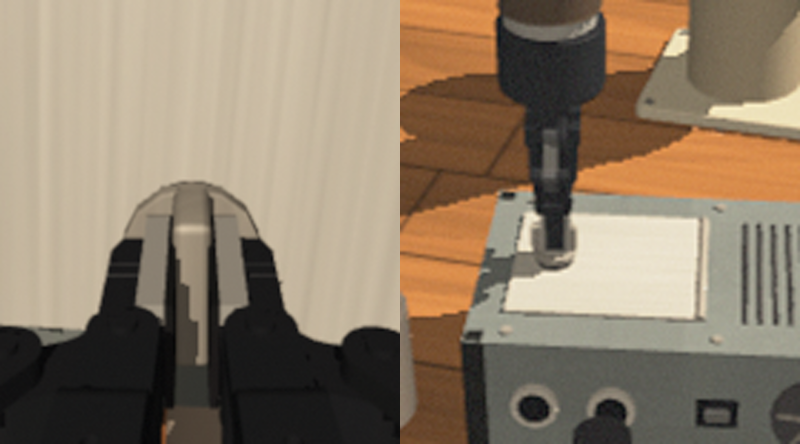

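```bash
python3 -m jog '[[[0,0,0.0005,0,0,0,255],[0,0,0.0005,0,0,0,255]]]'
python3 -m jog '[[[0,0,0.0005,0,0,0,255],[0,0,0.0005,0,0,0,255]]]'
python3 -m jog '[[[0,0,0.0005,0,0,0,255],[0,0,0.0005,0,0,0,255]]]'
```

```text
clock: 16.57
eef_pos: [0.5312, -0.0446, 0.133]
tool_rot: [0.61, 0.792, 0.001, 0.0]
ft_force: [0.4, -1.3, 6.3]
grip_width: 0.0061
clock: 16.73
eef_pos: [0.5312, -0.0446, 0.133]
tool_rot: [0.61, 0.792, 0.001, 0.0]
ft_force: [1.3, 0.6, 4.9]
grip_width: 0.0063
clock: 16.9
eef_pos: [0.5311, -0.0447, 0.1332]
tool_rot: [0.61, 0.792, 0.001, 0.0]
ft_force: [4.3, 1.6, 1.3]
grip_width: 0.0066
```

Now the position stays at 133.1 mm while the force drops away: the stud is held by the catch. Release, lift, and check.

```bash
python3 -m jog '[[[0,0,0,0,0,0,200],[0,0,0,0,0,0,150],[0,0,0,0,0,0,120],[0,0,0,0,0,0,120],[0,0,0.01,0,0,0,120],[0,0,0.03,0,0,0,100],[0,0,0.055,0,0,0,80],[0,0,0.08,0,0,0,50],[0,0,0.1,0,0,0,50],[0,0,0.1,0,0,0,50]]]'
python3 -c "
from h import *
a=snap('wrist','w5',(190,80,450,340),2);b=snap('scene','s5',(200,90,430,290),2)
cv2.imwrite('pics/j.png',np.hstack([cv2.resize(a,(400,400)),cv2.resize(b,(400,400))]))
p=np.load('p.npy')
p2=W([*p[:2],p[2]],[0,0,0])
print(proj('w5',W(p,[[0,-.065,.1555],[0,-.125,.1555]])))
for z in (0,.003,.008,.013): print(z,proj('s5',W(p,[[0,-.095,.1555-z]])))
o=bot.get_obs();print(o['ft_force'])"
```

```text
clock: 17.73
eef_pos: [0.5326, -0.0457, 0.239]
tool_rot: [0.61, 0.792, 0.002, 0.004]
ft_force: [1.2, -0.8, 0.1]
grip_width: 0.0686
[[313.53332157 173.89379181]
 [308.19751249 250.52239911]]
0 [[287.00163157 160.10833253]]
0.003 [[287.03573519 161.33926127]]
0.008 [[287.09232815 163.3819153 ]]
0.013 [[287.14861525 165.4135301 ]]
[-0.51617552  0.0768891  -0.44668258]
```

View pics/j.png

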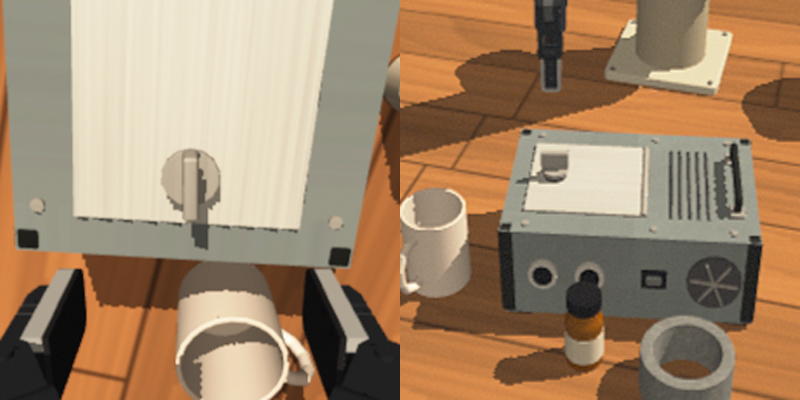

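The cover is flat and flush. The stud sits low with a short shadow and the wing lies along ballast y. The mug, jar and tape are where they were, and the gripper is clear.

```bash
python3 -c "
from workcell import bot
print(bot.job_done())"
```

```text
the job is handed in; nothing more can be done
None
```

The cover is shut and its stud is pushed in, turned and caught. I handed the job in at about 18 s of the 72 s allowed.

- **Cover:** I swung it shut with a closed fingertip beside the stud. It met 11 N with the tip at 112.9 mm, against 113 mm for the shut face.
- **Push:** I gripped the wing, turned it to the slot at about 0 rad and pressed. Only the spring resisted until the stop, about 16.5 mm in by tool travel. The range given is 11 to 16 mm, so up to about 0.7 mm of that is probably slip or play. The highest vertical force I read was 17 N.
- **Turn:** I turned the wing 86° clockwise against almost no resistance.
- **Catch:** For the first 4 mm of easing up I still felt about 8.5 N of spring, more than the 3 mm expected, so I doubted it had caught. From there the stud stayed put while the force fell from 8.8 N to about 1 N, so it was held.
- **Last picture, after letting go:** the stud stays down, the cover is flush, and the mug, jar and tape look undisturbed. Wrist force was about zero with the gripper clear.
- **Disagreement:** the top and wrist cameras differed by about 3 mm on the stud's position. I centred the grip using the wrist view.

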